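# Hold a brass bracket against a sprung panel for screwing

### The arm

A 6-joint arm with a two-finger parallel gripper is mounted at the origin on a cart in front of the work surface, level with it; the furniture and walls round the work are solid. World frame = base frame: x ahead of the robot, y to its left, z up, the work surface at z = 0. Lengths are in m, angles in rad, forces in N, time in s.
With the tool pointing down it reaches from about 0.35 to 1 m from the base axis. Payload 7.1 kg.
Tool frame: the origin (TCP) lies between the finger pads; the fingertips stand 22 mm ahead of it and the grasp point (between the pads) lies 3 mm ahead of it; z points along the fingers, y is the line along which they close (so a half turn about z gives the same grasp; the last joint's range is limited). The gripper opens to 85 mm and grips with 20 to 120 N. Pads are 22 mm wide; open, the fingers measure 114 mm over their backs; the gripper's body (76 mm by 85 mm) begins 54 mm behind the grasp point. The pads swing forward as they close: fully open they stand 13 mm farther back than shut.
Start: joints at [-1.33, 0.423, 1.63, -0, 1.089, -0.019], TCP at [0.161, -0.604, 0.227] pointing down, gripper open.
Joint ranges: [-3, 3], [-0.9, 2.11], [0.09, 2.58], [-1.31, 4.45], [0.11, 2.69], [-2.54, 2.54]. Speed limits (rad/s): [2.39, 2.39, 3.01, 3.14, 3.14, 3.14].

### API

Orientations are given as a rotation vector (axis times angle).
In Python, from rig import manip gives the robot as it stands. The module is installed in compiled form; this text tells all that it offers. Calls block until the motion is done:
- manip.move_to(position, orientation): joint-space move of the TCP to a pose.
- manip.servo_line(position, orientation=None, rate=0.15): straight line of the TCP; orientation=None keeps the orientation; rate is the mean speed in m/s.
- manip.set_joints(angles): joint-space move.
- manip.command_gripper(opening, f_grip=None): finger opening in m; f_grip is the grip in N (None keeps the last); returns when the fingers have stopped.
- manip.hold(seconds).
- manip.solve_ik(position, orientation): joint angles nearest the present ones, or None.
- manip.camera(name): name is "side" or "top"; returns a dict with "image" (420x560x3 uint8, red, green, blue), "fx", "fy", "cx", "cy" (pixels), "cam_to_world" (4x4, takes a point from camera to world coordinates). Camera axes: x right, y down, z forward; pixel columns grow to the right and rows downward; lengths in m; the calibration is good to about 2 mm. A picture is of the moment at which its call begins. There is no depth.
A pose or a line that the arm cannot do raises manip.IKError and nothing moves.
- manip.sign_off(): hands the job in; it is judged then, once.
Readings, each from a call of its own:
- manip.get_time(): time.
- manip.get_joint_positions(): joint angles.
- manip.get_joint_vel(): joint speeds.
- manip.get_tau(): joint torques, N m.
- manip.get_position(): TCP position.
- manip.get_ee_rot(): TCP orientation.
- manip.get_contact_force(): force on the tool from outside, world axes, zero at the start.
- manip.get_torque(): the same for the moment, N m.
- manip.get_width(): finger opening in m.
- manip.get_grip_force(): force on a finger pad.
Only numpy, scipy, OpenCV 4.12 (cv2) and the standard library are available. Lean on these libraries where they do the work, as an engineer would, in place of code of your own. Each camera call takes 0.05 s, during which the arm holds its last target. There are 200 camera calls.

### The job

Be my third hand while I drive the screws: take the brass angle bracket, set it down on the pressing jig's board with its upright plate facing the dark wooden panel but still clear of it, centred between the two pale lines on the panel. Then slide it up flat against the panel and push steadily until the panel's black pointers stand in the green zone of the scales, never as far as the red zone, and finish while still holding it pressed there: do not let go. Leave the steel bracket, the wax block and the screwdriver where they lie.

Things in the scene. Friction and masses are not known exactly. Their poses are not given: they have to be found in the camera images.
- jig: Pressing jig, fixed to the worktop: pale wooden board 200 x 136 x 12 mm, aluminium spring block at the far end. Origin: centre of the board's underside; z up; +x, towards the spring block, is the pressing direction. The panel's front face is at x = +20 mm when unpressed; x -100 to +20 is free board. Flat scales beside both ends of the panel: white, green, white, then red farthest along +x.
- panel: Dark wooden panel 12 mm thick (x), 90 mm wide (y), upright on the jig, top 49 mm above the board; slides on springs along the jig's +x. Black pointers at its ends, level with its front face, stand over the scales. Two pale upright lines 62 mm apart mark where the bracket's edges belong. Origin: lower middle of its front face, at the board's top; axes as the jig's.
- panel_mark (a point): Lower middle point of the panel's front face, at the height of the board's top; moves with the panel. Axes as the jig's: +x into the panel.
- panel_slide (a joint): How far the panel has been pushed back along the jig's +x (m), 0 when free, end stop at 0.026. Springs resist with 2 N + 400 N/m (5.2 N at 0.008, 6.8 N at 0.012, 8.4 N at 0.016). The pointers are in the green zone from 0.008 to 0.016 and in the red zone from 0.021.
- brass_bracket: Yellow brass angle bracket, 0.18 to 0.35 kg, on its foot, 52 (x) x 60 (y) x 4 mm. Upright plate 4 mm thick, 60 wide, 44 high on the +x edge, outer face at x = +26 mm. A central web 12 mm thick (y), top 40 mm high, runs from x = -25 to the plate: grip it from above across y, at about x = -7 mm. Origin: centre of the foot's underside. Stands left of the jig in either of two places.
- bracket_face (a point): Lower middle point of the outer face of the brass bracket's upright plate (bracket x = +26 mm, z = 0).
- steel_bracket: Grey steel bracket of the same shape and size as the brass one; leave it alone. Origin at the centre of its foot's underside.
- wax: Yellow block of beeswax 30 x 46 x 19 mm beside the jig, at its left; leave it alone. Origin at the centre of its underside.
- lamp_shade (a point): Centre of the white lamp shade's lower rim; the shade is about 150 mm across and hangs 0.48 m over the worktop, behind the straight way from the brackets to the jig: swing across in front of it (nearer the robot), keeping the wrist clear of it.
- screwdriver: Screwdriver with red handle, about 160 mm long, lying at the right of the jig; leave it alone. Origin under its middle.
Not all that is in view belongs to the job. Of the things shaped like the brass_bracket, the yellow one is meant.

How it is judged:
By the outcome, as a careful person would: the job done as asked, in the order asked, and still so for the second after the job is handed in, while the arm keeps its last pose, push and grip.
It also fails if it takes over 38 s, if anything falls off the work surface, if the arm or the gripper's body presses on something with over 40 N, if the wrist force passes 120 N, or if a joint passes its speed limit or range.

## Working session

There is one attempt and no reset: what is moved stays moved. The work goes in short steps, each a Python script; the robot and the scene stay as the last script left them, time stands still between calls to the robot, and variables do not carry over. Pictures are saved under pics/ and viewed, at most 10 in all, crops included, and the job is handed in when it is done.

```bash
mkdir -p pics
python3 - <<'E'
from rig import manip
import cv2,pickle
d={}
for n in("side","top"):
    c=manip.camera(n); d[n]=c; cv2.imwrite(f"pics/{n}0.png",cv2.resize(c["image"][:,:,::-1],(784,588),interpolation=cv2.INTER_CUBIC)); print(n,c["fx"],c["cx"],c["cy"],c["cam_to_world"].round(3).tolist())
pickle.dump(d,open("d0.pkl","wb")); print(manip.get_time(),manip.get_ee_rot(),manip.get_position())
E
```

```text
side 445.28698600838055 281.96733665162344 207.70320321102517 [[-1.0, -0.024, -0.003, 0.544], [-0.014, 0.672, -0.74, 0.886], [0.02, -0.74, -0.673, 1.06], [0.0, 0.0, 0.0, 1.0]]
top 422.8001855421572 277.7415029790693 207.5616745313025 [[0.005, -0.987, 0.158, 0.387], [-0.999, 0.0, 0.033, 0.003], [-0.033, -0.158, -0.987, 1.289], [0.0, 0.0, 0.0, 1.0]]
0.1 [-3.11375213e+00 -4.06754954e-01  2.40172435e-04] [ 0.16047285 -0.60352141  0.22612072]
```

View pics/side0.png

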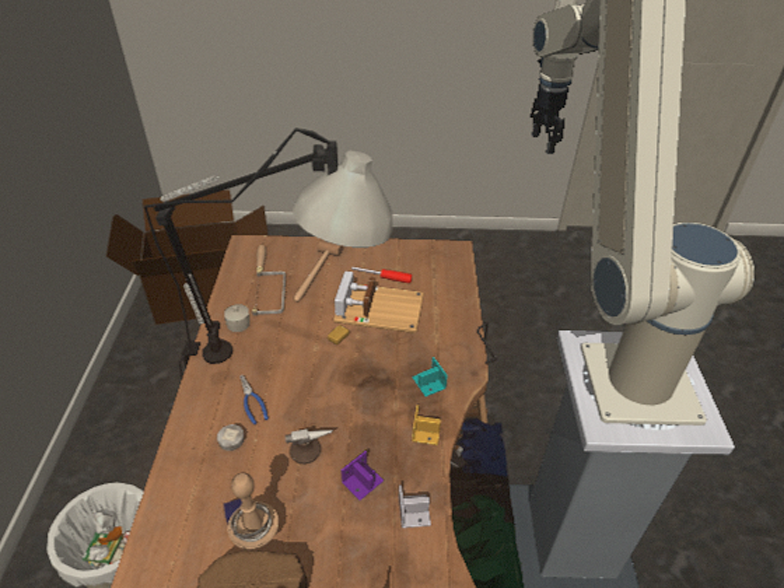

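View pics/top0.png

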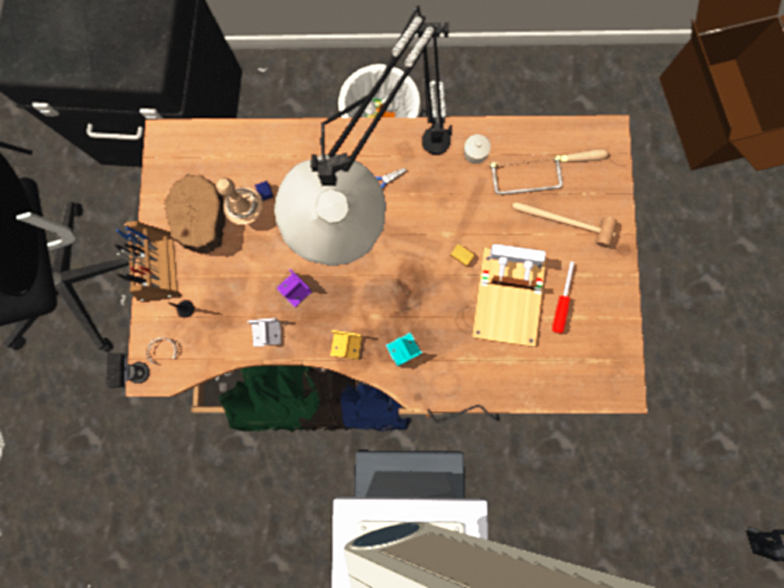

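Side view: brass bracket at (426,426), jig (378,302), steel (414,506); top view: brass (346,345), jig (510,298), lamp (332,207), all at 1.4× scale. I'll zoom in on the bracket and jig.

Run:
```python
import cv2,pickle,numpy as np
d=pickle.load(open("d0.pkl","rb"))
def tile(n,u,v,w,h,s):
    im=d[n]["image"][v:v+h,u:u+w,::-1]; t=cv2.resize(im,(400,300),interpolation=cv2.INTER_CUBIC)
    for k in range(0,w,10): cv2.putText(t,str(u+k),(k*s,8),0,.3,(0,255,255),1); cv2.line(t,(k*s,8),(k*s,14),(0,255,255),1)
    for k in range(0,h,10): cv2.putText(t,str(v+k),(0,k*s+4),0,.3,(0,255,255),1)
    return t
a=np.vstack([np.hstack([tile("top",222,228,50,37,8),tile("top",315,173,100,75,4)]),
 np.hstack([tile("side",280,286,50,37,8),tile("side",220,180,100,75,4)])])
cv2.imwrite("pics/z.png",a)
```

```text
(no output)
```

View pics/z.png

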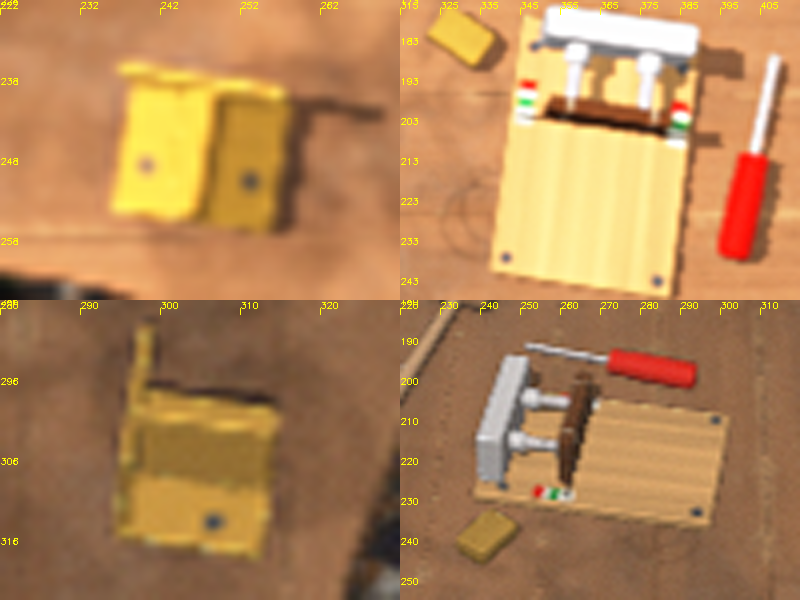

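Tiles: brass plate outer top edge, top tile (120,65)–(290,88), foot near corners (112,212),(275,231); side tile foot (117,540)–(263,557). Jig corners, top tile (490,270),(670,297),(522,18); side tile (708,521),(728,413). I'll fit the poses to both views and overlay them.

```bash
cat > h.py <<'E'
import numpy as np,cv2
from scipy.optimize import least_squares
from scipy.spatial.transform import Rotation as R
def proj(c,P):
    T=np.linalg.inv(c["cam_to_world"]); p=np.atleast_2d(P)@T[:3,:3].T+T[:3,3]
    return np.c_[c["fx"]*p[:,0]/p[:,2]+c["cx"],c["fy"]*p[:,1]/p[:,2]+c["cy"]]
def world(q,P):
    return R.from_euler("z",q[3]).apply(np.array(P)*1e-3)+q[:3]
def fit(d,obs,q0):
    f=lambda q:np.concatenate([(proj(d[n],world(q,[p]))-uv).ravel() for n,p,uv in obs])
    s=least_squares(f,q0,x_scale=[.01,.01,.01,.1],loss="soft_l1"); return s.x,f(s.x).reshape(-1,2).round(1).tolist()
def tl(x,y,u,v,sx,sy): return np.array([u+(x+.5)/sx-.5,v+(y+.5)/sy-.5])
BR=[[(-26,30,0),(-26,-30,0),(26,-30,0),(26,30,0),(-26,30,0)],[(26,30,0),(26,30,44),(26,-30,44),(26,-30,0)],[(22,30,44),(22,-30,44)],[(-25,6,40),(-25,-6,40),(22,-6,40),(22,6,40),(-25,6,40),(-25,6,4)]]
JG=[[(-100,68,12),(-100,-68,12),(100,-68,12),(100,68,12),(-100,68,12)],[(20,45,12),(20,45,61),(20,-45,61),(20,-45,12),(20,45,12)],[(20,31,12),(20,31,61)],[(20,-31,12),(20,-31,61)]]
def tile(c,n,u,v,w,h,objs,size=(400,300)):
    t=cv2.resize(c["image"][v:v+h,u:u+w,::-1],size,interpolation=cv2.INTER_CUBIC); s=np.array(size)/(w,h)
    for q,L in objs:
        for l in L: cv2.polylines(t,[np.round((proj(c,world(q,l))+.5-(u,v))*s-.5).astype(int)],False,(255,0,255),1)
    return t
E
python3 - <<'E'
from h import *; import pickle
d=pickle.load(open("d0.pkl","rb"))
bt=lambda x,y:tl(x,y,222,228,8,300/37); bs=lambda x,y:tl(x,y-300,280,286,8,300/37)
jt=lambda x,y:tl(x-400,y,315,173,4,4); js=lambda x,y:tl(x-400,y-300,220,180,4,4)
qb,rb=fit(d,[("top",(26,30,44),bt(120,65)),("top",(26,-30,44),bt(290,88)),("top",(-26,30,0),bt(112,212)),("top",(-26,-30,0),bt(275,231)),
 ("side",(24,-30,44),bs(145,327)),("side",(26,30,0),bs(117,540)),("side",(-26,30,0),bs(263,557)),("side",(-25,6,40),bs(272,428))],[.45,.1,0,0])
qj,rj=fit(d,[("top",(-100,68,12),jt(490,270)),("top",(-100,-68,12),jt(670,297)),("top",(100,68,12),jt(522,18)),
 ("side",(-100,68,12),js(709,521)),("side",(-100,-68,12),js(728,413)),("side",(100,68,12),js(474,497))],[.55,-.25,0,0])
print(qb,rb);print(qj,rj); pickle.dump((qb,qj),open("q.pkl","wb"))
o=[(qb,BR),(qj,JG)]
cv2.imwrite("pics/z1.png",np.vstack([np.hstack([tile(d["top"],0,222,228,50,37,o),tile(d["top"],0,315,173,100,75,o)]),np.hstack([tile(d["side"],0,280,286,50,37,o),tile(d["side"],0,220,180,100,75,o)])]))
E
```

```text
[ 0.47143139  0.13874499  0.00048576 -0.11708002] [[0.2, 0.4], [-1.0, -0.0], [0.7, 0.5], [-0.2, 0.6], [-0.4, -0.6], [-0.6, -0.1], [-0.3, 0.1], [-0.1, 0.3]]
[ 5.79126020e-01 -2.14824528e-01 -5.14886992e-04 -1.33797540e-01] [[0.1, 0.9], [0.4, 0.4], [-0.3, -0.3], [-0.1, 0.6], [-0.0, 0.1], [-1.0, -0.6]]
```

View pics/z1.png

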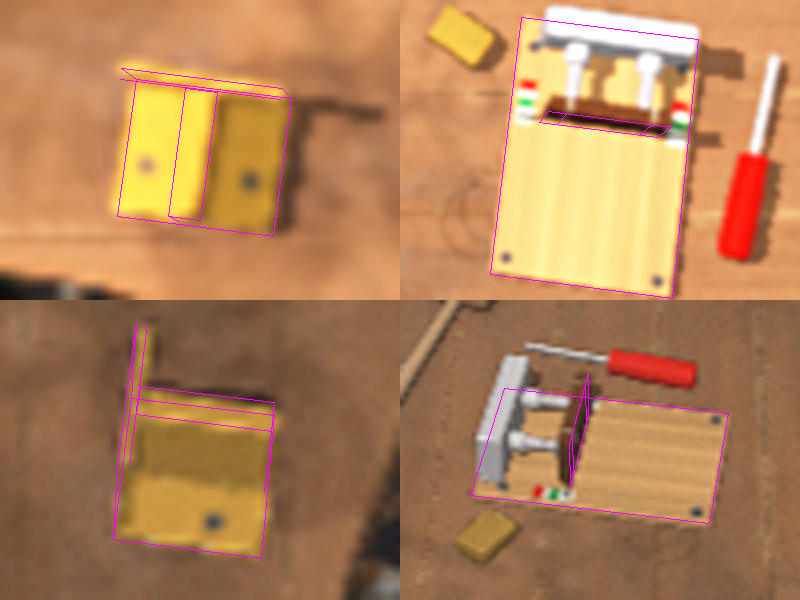

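```bash
cat >> h.py <<'E'
def ori(yaw): return (R.from_euler("z",yaw+np.pi)*R.from_euler("x",np.pi)).as_rotvec()
E
python3 - <<'E'
from h import *; import pickle
from rig import manip
qb,qj=pickle.load(open("q.pkl","rb")); qb=qb.copy(); qb[3]=-0.122
g=world(qb,[(-7,0,0)])[0]; o=ori(qb[3]); 
for p in([.42,-.1,.16],[g[0],g[1],.12],[g[0],g[1],.034]): print(manip.solve_ik(p,o))
manip.move_to([.42,-.1,.17],o)
manip.command_gripper(.05,60)
manip.move_to([g[0],g[1],.12],o)
manip.servo_line([g[0],g[1],.034],rate=.1)
f0=manip.get_contact_force(); print(f0,manip.get_time())
manip.command_gripper(0.0,70); print(manip.get_width(),manip.get_grip_force(),manip.get_contact_force(),manip.get_position())
manip.servo_line([g[0],g[1],.044],rate=.05)
print(manip.get_contact_force(),manip.get_width(),manip.get_time())
c=manip.camera("side"); d=manip.camera("top")
t=np.hstack([tile(d,0,222,200,50,70,[],(400,560)),tile(c,0,270,260,50,70,[],(400,560))]);cv2.imwrite("pics/g.png",t)
E
```

```text
[-2.61309515e-01  2.46118912e-01  2.09412387e+00 -4.44089210e-16
  8.01349871e-01 -1.71010584e+00]
[ 0.26741598  0.38654107  2.00809235  0.          0.74695923 -1.18138035]
[ 0.26741598  0.55075518  2.03467548  0.          0.556162   -1.18138035]
[ 0.35508231 -0.57170239  0.1318091 ] 4.5833
0.0064685877565530065 68.74054670333862 [-1.15130425 -0.50689104  5.50186968] [0.46479333 0.13971376 0.03463547]
[-0.32046948 -0.4545409  -3.65483471] 0.005625558082367426 5.4583
```

View pics/g.png

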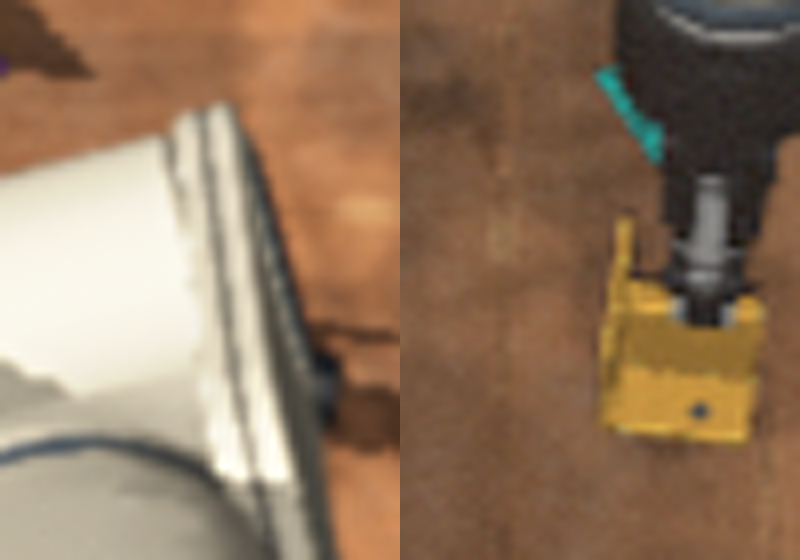

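Side tile: bracket lifted with the foot hole at native (307,311), but the finger seems to overlap only the web's top (705,322), and the width reads 6 mm. I'll check that before carrying.

Run:
```python
from h import *; import pickle
from rig import manip
p=manip.get_position(); print(p,R.from_rotvec(manip.get_ee_rot()).as_matrix().round(3).tolist(),manip.get_width(),manip.get_grip_force(),manip.get_contact_force())
c=manip.camera("side")
for k in (-.022,-.003,0.02,.04): print(k,(proj(c,p+[0,.008,k])-(270,260))*8+(400,0))
manip.hold(.5);print(manip.get_width(),manip.get_position(),manip.get_contact_force())
```

```text
[0.46437164 0.13957962 0.04397622] [[-0.993, 0.122, -0.0], [0.122, 0.993, -0.0], [0.0, -0.0, -1.0]] 0.00617069245154782 68.50449945777655 [-0.30974342  1.07048064 -2.74779486]
-0.022 [[695.13670417 363.68349824]]
-0.003 [[698.28256012 331.16622872]]
0.02 [[702.17909899 290.88949434]]
0.04 [[705.64881801 255.02460089]]
0.0057153109318989715 [0.46445605 0.13956886 0.04396016] [-0.93616608 -0.37589312 -2.34019291]
```

Run:
```python
from h import *; import pickle
from rig import manip
qb,qj=pickle.load(open("q.pkl","rb"));qb=qb.copy();qb[2]=.0105
c=manip.camera("side"); print(manip.get_width())
cv2.imwrite("pics/g2.png",np.hstack([tile(c,0,285,275,35,45,[],(390,500)),tile(c,0,285,275,35,45,[(qb,BR)],(390,500))]))
```

```text
0.005866859393238323
```

View pics/g2.png

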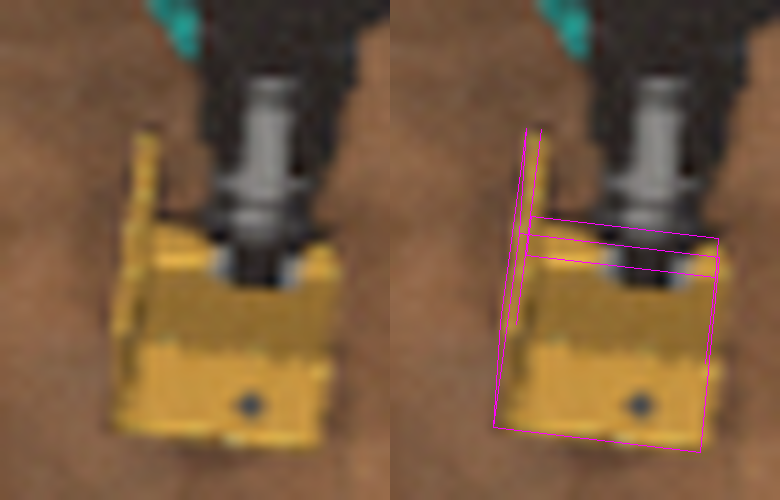

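The fingertips reach only about 5 mm below the web's top (tile (255,285)), about 20 mm higher than nominal. I'll set it back down, open, and feel downward for a deeper grip.

Run:
```python
from h import *; import pickle
from rig import manip
p=manip.get_position()
manip.servo_line([p[0],p[1],.0345],rate=.05)
manip.command_gripper(.03); print(manip.get_width(),manip.get_position())
c1=manip.camera("side"); f0=manip.get_contact_force()
for z in (.031,.028,.025,.022):
    manip.servo_line([p[0],p[1],z],rate=.05); f=manip.get_contact_force()-f0; print(z,f.round(2),manip.get_position()[2])
    if f[2]>4: break
c2=manip.camera("side"); print(manip.get_time())
cv2.imwrite("pics/g3.png",np.hstack([tile(c,0,285,275,35,45,[],(390,500)) for c in(c1,c2)]))
```

```text
0.030003380225310974 [0.4644551  0.13955668 0.03432083]
0.031 [-1.8  -0.84 -0.57] 0.03070837741062101
0.028 [-1.54 -0.48 -0.16] 0.027781483937254464
0.025 [-0.75 -1.44 -1.73] 0.024802333657472767
0.022 [-1.71 -0.69 -0.85] 0.021813394955521537
7.9583
```

View pics/g3.png

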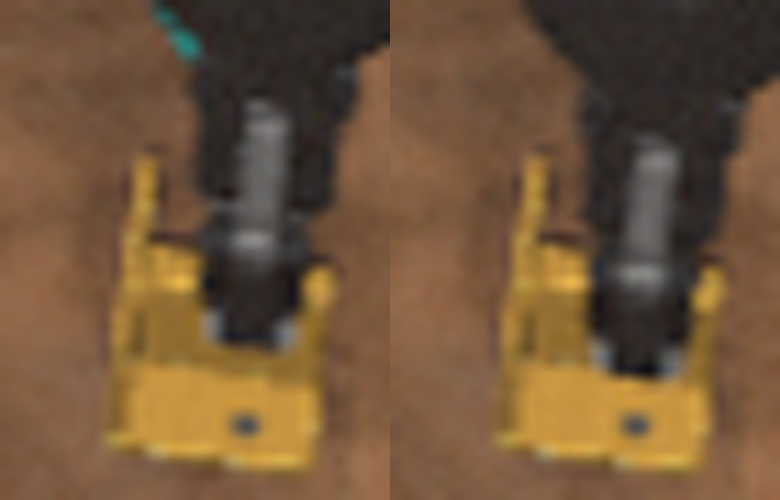

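The fingers really are well down the web (tip at tile (250,345), then (640,375)); finger thickness misled me earlier. Regrip at z = 0.031 and carry it, passing in front of the lamp.

Run:
```python
from h import *; import pickle
from rig import manip
qb,qj=pickle.load(open("q.pkl","rb"))
p=manip.get_position()
manip.servo_line([p[0],p[1],.0315],rate=.05); manip.command_gripper(0,80)
print(manip.get_width(),manip.get_grip_force(),manip.get_position())
manip.servo_line([p[0],p[1],.10],rate=.12); print(manip.get_contact_force())
o=ori(qj[3]); t=world(qj,[(-21-7-6,0,0)])[0]   # face 21 mm clear of the panel
manip.move_to([.43,-.04,.12],o)
manip.move_to([t[0],t[1],.10],o)
manip.servo_line([t[0],t[1],.050],rate=.1); f0=manip.get_contact_force(); print(f0)
for z in np.arange(.047,.037,-.001):
    manip.servo_line([t[0],t[1],z],rate=.03); f=manip.get_contact_force()-f0; print(round(z,4),f.round(1),manip.get_position()[2].round(4))
    if f[2]>3.5: break
print(manip.get_position(),manip.get_width(),manip.get_time())
d={n:manip.camera(n) for n in("side","top")}; pickle.dump(d,open("d1.pkl","wb"))
b=qj.copy(); b[:3]=world(qj,[(-27,0,12)])[0]; print(b)
cv2.imwrite("pics/p.png",np.hstack([tile(d["side"],0,235,185,66,60,[],(400,364)),tile(d["side"],0,235,185,66,60,[(b,BR),(qj,JG)],(400,364))]))
```

```text
0.008123622199573539 78.5043223798857 [0.46442392 0.1396081  0.03189188]
[-0.58897229 -0.21636526 -3.36975947]
[ 0.39418445 -0.08474209 -1.85968353]
0.047 [-1.6 -1.  -1.7] 0.0474
0.046 [ 0.1 -0.2 -0.4] 0.0461
0.045 [-1.7 -0.  -1.1] 0.0449
0.044 [-0.6  0.5 -0.4] 0.0441
0.043 [-4.5  1.   8.4] 0.0439
[ 0.54547251 -0.21037022  0.04391653] 0.0081957661066932 12.8583
[ 0.55236733 -0.21122276  0.01148511 -0.13379754]
```

View pics/p.png

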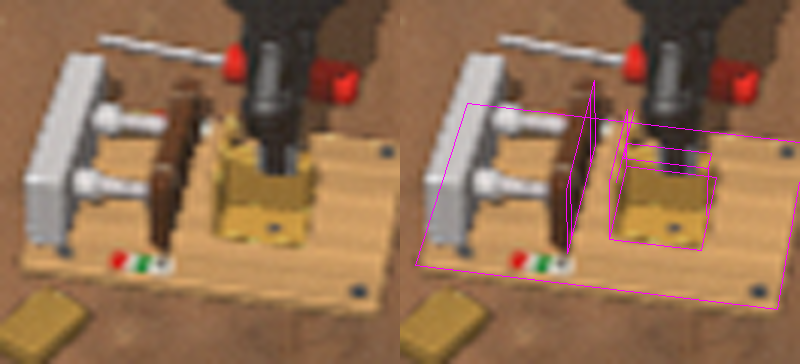

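The bracket stands on the board, clear of the panel (plate at tile x≈215, panel foot at x≈165). Next I check centring and yaw more closely in both views.

Run:
```python
from h import *; import pickle
d=pickle.load(open("d1.pkl","rb")); qb,qj=pickle.load(open("q.pkl","rb"))
b=qj.copy(); b[:3]=world(qj,[(-27,0,12)])[0]
L=BR+JG; o=[(b,BR),(qj,JG)]
cv2.imwrite("pics/p2.png",np.vstack([np.hstack([tile(d[n],0,*r,w) for w in([],o)]) for n,r in(("top",(332,185,60,45)),("side",(255,195,40,30)))]))
```

```text
(no output)
```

View pics/p2.png

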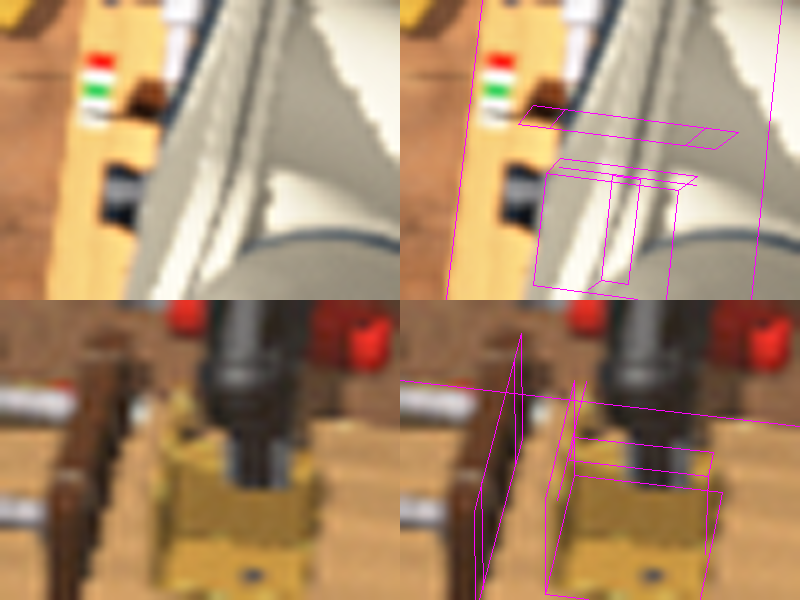

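Top tile: the arm hides the bracket; side tile: plate base near (160,580) and close to the overlay. I'll measure numerically the gap from the foot's near edge to the board's near edge in the side image.

Run:
```python
from h import *; import pickle
d=pickle.load(open("d1.pkl","rb")); d0=pickle.load(open("d0.pkl","rb"))
im=d["side"]["image"].astype(int)
for u in (274,278,282):
    print(u,[(v,*im[v,u]) for v in range(217,242)])
print([(u,*im[222,u]) for u in range(264,292)])
```

```text
274 [(217, np.int64(151), np.int64(113), np.int64(57)), (218, np.int64(138), np.int64(104), np.int64(47)), (219, np.int64(195), np.int64(147), np.int64(65)), (220, np.int64(206), np.int64(152), np.int64(68)), (221, np.int64(205), np.int64(152), np.int64(69)), (222, np.int64(203), np.int64(153), np.int64(67)), (223, np.int64(196), np.int64(155), np.int64(74)), (224, np.int64(146), np.int64(109), np.int64(55)), (225, np.int64(203), np.int64(156), np.int64(98)), (226, np.int64(208), np.int64(158), np.int64(105)), (227, np.int64(199), np.int64(153), np.int64(98)), (228, np.int64(188), np.int64(144), np.int64(93)), (229, np.int64(195), np.int64(148), np.int64(98)), (230, np.int64(193), np.int64(148), np.int64(95)), (231, np.int64(192), np.int64(144), np.int64(93)), (232, np.int64(208), np.int64(158), np.int64(101)), (233, np.int64(166), np.int64(127), np.int64(82)), (234, np.int64(143), np.int64(108), np.int64(70)), (235, np.int64(132), np.int64(99), np.int64(71)), (236, np.int64(136), np.int64(98), np.int64(71)), (237, np.int64(134), np.int64(97), np.int64(69)), (238, np.int64(130), np.i
[... 3457 characters left out ...]
89), np.int64(145), np.int64(70)), (279, np.int64(137), np.int64(111), np.int64(76)), (280, np.int64(98), np.int64(87), np.int64(79)), (281, np.int64(165), np.int64(126), np.int64(75)), (282, np.int64(201), np.int64(151), np.int64(68)), (283, np.int64(203), np.int64(153), np.int64(70)), (284, np.int64(204), np.int64(156), np.int64(68)), (285, np.int64(160), np.int64(121), np.int64(57)), (286, np.int64(171), np.int64(128), np.int64(82)), (287, np.int64(212), np.int64(162), np.int64(107)), (288, np.int64(209), np.int64(159), np.int64(101)), (289, np.int64(211), np.int64(159), np.int64(102)), (290, np.int64(209), np.int64(160), np.int64(102)), (291, np.int64(212), np.int64(164), np.int64(105))]
```

Run:
```python
from h import *; import pickle
d=pickle.load(open("d1.pkl","rb")); qb,qj=pickle.load(open("q.pkl","rb"))
for e in ("side",):
  c=d[e]
  f=lambda y:np.polyfit(*proj(c,world(qj,[(x,y,12) for x in(-60,-30,0)])).T,1)
  for y in (26,28,30,32,34,68): print(y,np.polyval(f(y),[274,278,282]).round(2))
# bracket plan position from plate/left & right foot edges on z=.012: row 222, cols 270.0 and 285.6
T=c["cam_to_world"]; 
def bp(u,v,z):
    r=T[:3,:3]@[(u-c["cx"])/c["fx"],(v-c["cy"])/c["fy"],1]; return T[:3,3]+r*(z-T[2,3])/r[2]
for u,v in((274,224.5),(278,224.9),(282,225.5),(274,232.7),(278,233.4),(282,233.8),(269.3,222),(285.8,222),(264,222),(263.3,222)):
    w=bp(u,v,.0115); print(u,v,(R.from_euler("z",-qj[3]).apply(w-qj[:3])*1e3).round(1))
```

```text
26 [223.71 224.18 224.66]
28 [224.13 224.6  225.08]
30 [224.55 225.03 225.5 ]
32 [224.98 225.45 225.92]
34 [225.4  225.87 226.35]
68 [232.74 233.22 233.7 ]
274 224.5 [-18.   29.8  12. ]
278 224.9 [-31.5  29.4  12. ]
282 225.5 [-45.2  30.   12. ]
274 232.7 [-24.1  67.8  12. ]
278 233.4 [-37.6  68.8  12. ]
282 233.8 [-50.9  68.5  12. ]
269.3 222 [-0.4 20.5 12. ]
285.8 222 [-55.4  11.2  12. ]
264 222 [17.3 23.5 12. ]
263.3 222 [19.6 23.9 12. ]
```

Foot edge at jig y = 29.7 (ideal 30) with the board edge at 68.3, so it is centred and square. Now slide and press.

Run:
```python
from h import *; import pickle
from rig import manip
qb,qj=pickle.load(open("q.pkl","rb"))
ex=R.from_euler("z",qj[3]).apply([1,0,0]); s=lambda:(manip.get_position()-p0)@ex*1e3
def F(n=5):
    a=[]
    for _ in range(n): a.append(manip.get_contact_force()); manip.hold(.02)
    return np.mean(a,0)
t=world(qj,[(-34,0,0)])[0]; t[2]=.0436; p0=t.copy()
manip.servo_line(t,rate=.03); print(F().round(1))
manip.servo_line(t+ex*.014,rate=.03); f0=F(); print(s(),f0.round(1),f0@ex)
k=14; con=None
while k<40:
    k+=1; manip.servo_line(t+ex*k*1e-3,rate=.02); f=F(); x=(f-f0)@ex; print(k,s().round(1),x.round(1),f[2].round(1))
    if con is None and x<-1.8: con=k; print("contact")
    if con and (k>=con+5): break
print(manip.get_time(),manip.get_width())
d={n:manip.camera(n) for n in("side","top")}; pickle.dump(d,open("d2.pkl","wb"))
```

```text
[-1.9  0.2  4.9]
13.494086312052817 [-4.2  0.9  7.2] -4.320282009931274
15 13.8 -2.4 9.8
contact
16 14.6 -3.3 10.1
17 15.6 -3.1 10.2
18 16.6 -2.6 10.2
19 17.6 -3.1 10.4
20 18.6 -2.7 10.1
15.9917 0.0079213504516487
```

```bash
cat >> h.py <<'E'
def pan(c):  # panel near end / pointer: subpixel column of dark->bright transition, and brass near edge, per row
    g=c["image"][:,:,0].astype(float); out=[]
    for v in (221,222,223,224):
        r=g[v,252:267]; i=np.argmax(np.diff(r)); lo=r[max(i-1,0)];hi=r[min(i+2,14)]; h=(lo+hi)/2
        j=next((j for j in range(max(i-1,0),14) if r[j]<h<=r[j+1]),i); out.append(252+j+(h-r[j])/max(r[j+1]-r[j],1))
    return np.round(out,2)
E
python3 - <<'E'
from h import *; import pickle
c1=pickle.load(open("d1.pkl","rb"))["side"];c2=pickle.load(open("d2.pkl","rb"))["side"];qb,qj=pickle.load(open("q.pkl","rb"))
print(pan(c1),pan(c2))
for v in(222,224): print(c1["image"][v,252:275,0].tolist(),c2["image"][v,252:275,0].tolist())
print([proj(c1,world(qj,[(x,50,12)])).round(1).tolist() for x in(20,28,36,41)])
cv2.imwrite("pics/p3.png",np.hstack([tile(c2,0,245,200,40,36,[],(400,360)),tile(c2,0,245,200,40,36,[(qj,[[(x,45,12),(x,65,12)] for x in(20,28,36,41)])],(400,360))]))
E
```

```text
[263.67 263.65 262.88 262.76] [263.47 263.59 262.79 262.74]
[205, 209, 207, 206, 207, 203, 207, 159, 76, 79, 66, 75, 163, 199, 197, 198, 194, 183, 140, 164, 201, 204, 203] [206, 205, 208, 205, 202, 204, 211, 155, 76, 76, 66, 78, 136, 159, 165, 196, 203, 201, 203, 203, 207, 183, 141]
[201, 204, 200, 203, 205, 206, 208, 155, 73, 78, 72, 173, 219, 213, 212, 211, 211, 209, 195, 188, 180, 167, 146] [200, 203, 203, 204, 204, 202, 210, 153, 78, 77, 72, 172, 216, 207, 201, 205, 210, 183, 180, 194, 189, 157, 128]
[[[261.8, 227.4]], [[259.4, 227.1]], [[257.1, 226.8]], [[255.6, 226.6]]]
```

Panel unmoved; bracket plate about 3–4 mm from it. Continue pushing in 1 mm steps, tracking the panel's rear edge in the side image along with the force.

```bash
cat > push.py <<'E'
from h import *; import pickle,sys
from rig import manip
qb,qj=pickle.load(open("q.pkl","rb")); c1=pickle.load(open("d1.pkl","rb"))["side"]
ex=R.from_euler("z",qj[3]).apply([1,0,0])
def rear(c):
    o=[]
    for v in range(216,225):
        r=c["image"][v,240:268,0].astype(float); i=np.argmin(r)
        j=next(j for j in range(i,0,-1) if r[j-1]>=140>r[j]); o.append(240+j-(140-r[j])/(r[j-1]-r[j]))
    return np.array(o)
r1=rear(c1); t=world(qj,[(-34,0,0)])[0]; t[2]=float(sys.argv[3])
for k in np.arange(float(sys.argv[1]),float(sys.argv[2])+.1,1):
    manip.servo_line(t+ex*k*1e-3,rate=.025); f=np.mean([manip.get_contact_force() for _ in range(3)],0)
    c=manip.camera("side"); m=np.median(r1-rear(c))/.297; p=(manip.get_position()-t)@ex*1e3
    print(k,p.round(1),"panel mm",m.round(1),"f",(f@ex).round(1),f[2].round(1))
    if m>11.5: break
print(manip.get_time(),manip.get_width(),manip.get_position()); pickle.dump(c,open("d3.pkl","wb"))
E
python3 push.py 21 29 .0437
```

```text
21.0 19.9 panel mm -0.0 f -6.4 7.7
22.0 20.4 panel mm 0.0 f -7.6 9.9
23.0 20.7 panel mm 0.1 f -9.7 12.0
24.0 21.3 panel mm 1.2 f -10.2 13.5
25.0 22.1 panel mm 2.1 f -12.5 14.4
26.0 22.9 panel mm 2.7 f -11.7 13.8
27.0 23.7 panel mm 2.8 f -12.1 15.4
28.0 24.5 panel mm 3.6 f -13.5 16.3
29.0 25.3 panel mm 5.0 f -14.8 16.3
18.7917 0.007978626695030171 [ 0.57059445 -0.21332522  0.04388894]
```

```bash
python3 push.py 30 38 .0439
python3 - <<'E'
from h import *; import pickle
c=pickle.load(open("d3.pkl","rb")); qb,qj=pickle.load(open("q.pkl","rb"))
b=qj.copy(); b[:3]=world(qj,[(20+12-26,0,12)])[0]
cv2.imwrite("pics/f.png",np.hstack([tile(c,0,240,192,50,45,[],(400,360)),tile(c,0,240,192,50,45,[(b,BR[:1]),(qj,[[(x,52,12),(x,65,12)] for x in(28,36,41)])],(400,360))]))
E
```

```text
30.0 26.5 panel mm 6.2 f -13.5 14.4
31.0 27.2 panel mm 6.1 f -13.6 14.1
32.0 28.0 panel mm 7.3 f -15.0 15.8
33.0 28.8 panel mm 9.0 f -14.9 15.1
34.0 29.6 panel mm 9.0 f -15.4 16.0
35.0 30.5 panel mm 9.5 f -15.9 16.7
36.0 31.3 panel mm 10.3 f -16.9 17.5
37.0 32.1 panel mm 11.4 f -17.4 19.3
38.0 32.9 panel mm 12.4 f -17.2 19.3
21.4917 0.008701935014259515 [ 0.57811742 -0.21432658  0.04386181]
```

View pics/f.png

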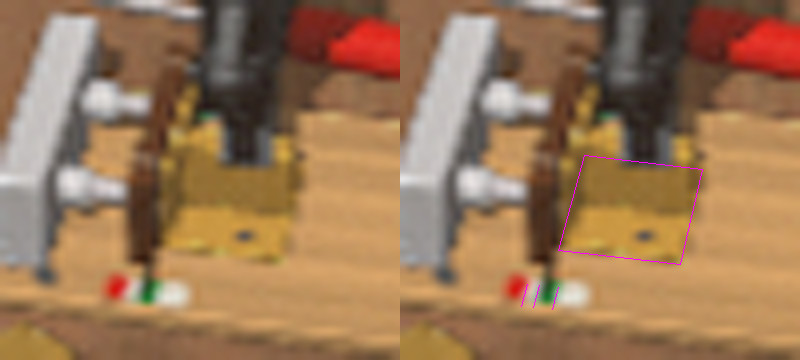

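The pointer (tile (150,278)) stands over the green patch (150,292), clear of the red (117,287), and the bracket's plate lies flat on the panel. Handing in while holding.

Run:
```python
from rig import manip
manip.hold(.5); print(manip.get_position(),manip.get_contact_force(),manip.get_grip_force(),manip.get_time()); print(manip.sign_off())
```

```text
[ 0.57814312 -0.21433716  0.04386199] [-18.69614801   2.81905104  17.95530703] 81.43042461160803 21.9917
the job is handed in; nothing more can be done
None
```

The job is handed in at 22.0 s: the brass bracket is centred to within about 1 mm and held pressed flat against the panel, which is pushed back about 12 mm with the visible pointer in the green zone.

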